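# Draw down the high stock-bin flap with the pull hook

## Robot

A 7-joint arm with a two-finger parallel gripper is mounted at the origin on the work surface. World frame = base frame: x ahead of the robot, y to its left, z up, the work surface at z = 0. Lengths are in m, angles in rad, forces in N, time in s.
With the tool pointing down it reaches from about 0.4 to 0.875 m from the base axis. Payload 19.3 kg.
Tool frame: the origin (TCP) lies on the mounting face of the last link; the fingertips stand 173 mm ahead of it and the grasp point (between the pads) lies 155 mm ahead of it (bot.grip_point_offset is the distance from the TCP to the grasp point, in m); z points along the fingers, y is the line along which they close (so a half turn about z gives the same grasp; the last joint's range is limited). The gripper opens to 85 mm and grips with 20 to 120 N. Pads are 22 mm wide; open, the fingers measure 114 mm over their backs; the gripper's body (76 mm by 85 mm) begins 54 mm behind the grasp point. The pads swing forward as they close: fully open they stand 13 mm farther back than shut.
Start: joints at [1.241, 0.521, -0.036, 1.599, 0.021, 1.021, -0.113], TCP at [0.161, -0.604, 0.405] pointing down, gripper open.
Joint ranges: [-2.91, 2.91], [-0.3, 2.13], [-1.5, 1.42], [0.17, 2.43], [-1.26, 4.41], [0.16, 1.93], [-2.52, 2.52]. Speed limits (rad/s): [1.89, 1.89, 2.39, 2.39, 3.01, 3.01, 3.01].

## Interface

Orientations are given as [roll, pitch, yaw] about the fixed x, y, z axes, in that order (R = Rz(yaw) Ry(pitch) Rx(roll)).
In Python, from workcell import bot gives the robot as it stands.
- The arm moves only by the tool arm_command, never from a script. Its argument "deltas" is a list of rows, each a list of 3 entries, a list of its own where there are three numbers: the shift along the tool's x, y, z in cm, then the turn, a rotation vector about the tool's x, y, z in rad, then the finger opening in cm, from 0 to 8.54. In form: [[[tx, ty, tz], [rx, ry, rz], claw], ...]. A call has 1 to 20 rows; each row shifts and turns the commanded pose from where the row before left it, along the tool's axes as they then stand; what a row does not reach is not made up. A row lasts 1/10 s, in which the tool goes at most 50 mm and 8.59 degrees, less where a joint would pass 70% of its speed; a pose out of reach is approached as far as the arm can. A call with a gripper value outside its range is refused whole. The fingers move at their own pace and stop on an object; "newtons" is the grip in N (left out, the last holds). Time passes only in rows, so rows that do not move let the fingers close. It gives the time, the measured TCP pose, the force, the opening and the grip force at its end, in the units of the state.
- bot.observe(): the state, without advancing time (a new reading comes with each control period).
- bot.grab_frame(name): name is "side" or "top" or "wrist"; returns a dict with "frame" (400x640x3 uint8, red, green, blue), "K" (3x3 intrinsics, pixels), "rvec" (rotation vector, rad) and "tvec" (3), from world to camera coordinates, as OpenCV has them; the wrist camera has in their place "T_tool_cam" (4x4, takes a point from camera to tool coordinates, whose origin is the TCP and whose axes are the flange's). Camera axes: x right, y down, z forward; pixel columns grow to the right and rows downward; lengths in m; the calibration is good to about 2 mm. A picture is of the moment at which its call begins: read the wrist's pose just before it. There is no depth.
- bot.job_done(): hands the job in; it is judged then, once.
Trained networks look in a picture, given as the dict that the camera call returned (one of the last four; its "shot" number tells which), for a name from the list of things; names that differ only in an ending like _2 or _b are one class to them, and where a whole thing is asked for, a point or a joint stands for the part that bears it (a point fixed in the world has none). Each returns a list of dicts, best first, with "p" (0 to 1); they miss things now and then, are a little off and sometimes report something else, mostly with a low value. They report only what shows in the picture. A call takes as long as a camera call. They do not tell look-alikes from the thing itself.
- bot.find_in(name, picture): "rect" ([left, top, width, height] in pixels, round what is visible of it).
- bot.mark_of(name, picture): "at" ([column, row] in pixels: a listed point, or the origin of a listed thing).
The state is a dict: "clock": time; "qpos": joint angles; "qd": joint speeds; "joint_efforts": joint torques, N m; "position": TCP position; "tool_rot": TCP orientation; "force": force on the tool from outside, world axes, zero at the start; "moment": the same for the moment, N m; "grip_width": finger opening in m; "finger_force": force on a finger pad.
Only numpy, scipy, OpenCV 4.12 (cv2) and the standard library are available. Lean on these libraries where they do the work, as an engineer would, in place of code of your own. Each camera call takes 0.05 s, during which the arm holds its last target. There are 200 camera calls.

## Task

Take the pull hook from its rest, hook its prong through the eye on the high flap of the stock bin and swing the flap down gently until it is fully open, drawing it with the hook and never touching the bin with the arm or gripper or forcing it with more than about 20 N. Then unhook and lay the hook back home in its rest, leaving the flap fully open and the other things on the bench where they are.

Things in the scene. Friction and masses are not known exactly. Their poses are not given: they have to be found in the camera images.
- pole: Pull hook, 0.22 kg: square wooden handle 24 x 24 mm, 150 mm long (y -60 to +90 mm), then a 10 mm steel rod to y = -190, there bent square into a 7 mm prong towards +x, its tip 49 mm from the rod's axis. Origin: handle's axis at the balance point; grip it here, across x, firmly, as it can pivot between the fingers. z is up as it lies in its rest.
- prong (a point): Point on the axis of the pull hook's prong, about halfway along it: at (24.5, -190, 0) mm in the hook's frame. Axes as the hook's.
- rest: Hook's rest fixed on the bench: dark steel base 70 x 170 x 10 mm, two 14 mm thick saddles at y = -50 and +70 mm, floors 50 mm high, slots 29 mm wide, flared mouths up to 82 mm high. Origin on the bench. The hook lies home with its origin 62 mm above this origin, axes along these axes; between the saddles its handle is free for the fingers.
- bin: Stock bin: grey steel cabinet fixed to the bench, 300 (x) x 180 (y) x 350 mm high, origin at the middle of its underside, front to its +y. The upper front is the white drop flap, below it are two drawer fronts (not used). The 15 mm top panel covers the flap's upper edge: it can be drawn only by its eye.
- flap (a joint): Flap angle, rad: 0 shut (upright), growing as its upper edge swings out to the bin's +y and down; the stop at 1.5, almost level, is fully open; starts at 0 to 0.06. Stiff hinge: it stays where it is left; steady pull at the eye 2 to 9 N. Panel 276 mm wide, upper edge 159 mm from the hinge, hinge axis in its outer face.
- flap_hinge (a point): On the flap's hinge axis at mid-width: 90 mm before the bin's origin (its +y) and 170 mm up. The hinge axis is the bin's x. The axes turn with the flap: z from the hinge towards the free edge, y out of the outer face.
- slot_low (a point): Foot of the slot that holds the eye: 55 mm from the hinge, 22 mm out of the face (axes as flap_hinge). Eye: upright steel ring, 18 mm hole along the hinge axis (prong enters sideways), 32 mm outside, 7 mm wire, clamped in the slot: its centre is 15 to 70 mm from this point along its z, told by no reading: look, or feel its top from above with the prong. It does not shift.
- tape: Bystander: cardboard tape core ring standing flat, 90 mm diameter, 45 mm high; origin at the middle of its underside.
- staples: Bystander: small carton of staples, 80 x 50 x 35 mm; origin at the middle of its underside.
- mug: Bystander: blue ceramic mug, 80 mm diameter, 90 mm high; origin at the middle of its underside.
- spray: Bystander: spray can, 52 mm diameter, 170 mm high; origin at the middle of its underside.
- parcel: Bystander: brown parcel, 100 x 150 x 50 mm; origin at the middle of its underside.
- glue: Bystander: white glue bottle, 60 mm diameter, 130 mm high; origin at the middle of its underside.
- jar: Bystander: low glass jar with a dark cap, 60 mm diameter, 60 mm high; origin at the middle of its underside.
Not all that is in view belongs to the job. What is shaped like the rest but pink or purple is not meant.

How it is judged:
By the outcome, as a careful person would: the job done as asked, in the order asked, and still so for the second after the job is handed in, with the robot touching nothing.
It also fails if it takes over 67 s, if anything falls off the work surface, if the arm or the gripper's body presses on something with over 40 N, if the wrist force passes 120 N, or if a joint passes its speed limit or range.

## Working session

There is one attempt and no reset: what is moved stays moved. The work goes in short steps, Python scripts to look and compute and a tool call to move; the robot and the scene stay as the last step left them, time stands still between calls to the robot, and variables do not carry over. Pictures are saved under pics/ and viewed, at most 10 in all, crops included, and the job is handed in when it is done.

Besides the shell and the picture viewer there is one more tool, called after ">>>" by a JSON object that holds its "fn" and its "kwargs", one argument or row to a line. arm_command: Moves the arm, as the interface text tells. Its arguments: {"type":"object","properties":{"deltas":{"type":"array","items":{"type":"array"}},"newtons":{"type":"number"}},"required":["deltas"]}

```bash
mkdir -p pics; ls; cat > h.py <<'E'
import numpy as np, cv2
from scipy.spatial.transform import Rotation as Ro
from workcell import bot
def P(f):
    """returns camera matrix world->pix pieces R,t,K"""
    if 'rvec' in f:
        return cv2.Rodrigues(np.array(f['rvec'],float))[0], np.array(f['tvec'],float).ravel(), np.array(f['K'])
    s=f['state']; T=np.eye(4); T[:3,:3]=Ro.from_euler('xyz',s['tool_rot']).as_matrix(); T[:3,3]=s['position']
    C=np.linalg.inv(T@np.array(f['T_tool_cam'])); return C[:3,:3],C[:3,3],np.array(f['K'])
def grab(n):
    s=bot.observe(); f=bot.grab_frame(n)
    return f,s
def cam(n):
    s=bot.observe(); f=bot.grab_frame(n); g=dict(f); g['state']=s
    return f,P(g)
def ray(c,px):
    R,t,K=c; d=R.T@np.linalg.inv(K)@np.array([px[0],px[1],1.]); return -R.T@t, d/np.linalg.norm(d)
def onz(c,px,z):
    o,d=ray(c,px); return o+d*(z-o[2])/d[2]
def proj(c,X):
    R,t,K=c; p=K@(R@np.asarray(X,float)+t); return p[:2]/p[2]
def tri(obs):
    A=0;b=0
    for c,px in obs:
        o,d=ray(c,px); M=np.eye(3)-np.outer(d,d); A=A+M; b=b+M@o
    return np.linalg.solve(A,b)
def save(f,name): cv2.imwrite('pics/'+name,cv2.cvtColor(f['frame'],cv2.COLOR_RGB2BGR))
E
python3 - <<'E'
from h import *
print(bot.observe())
for n in ('top','side'):
    f,c=cam(n); save(f,n+'.png'); print(n,'campos',-c[0].T@c[1], 'look',c[0][2])
    for k in ['pole','rest','bin','flap','tape','staples','mug','spray','parcel','glue','jar']:
        print(k,[(np.round(d['at']).tolist(),round(d['p'],2)) for d in bot.mark_of(k,f)[:3]] if k!='flap' else '',[(np.round(d['rect']).tolist(),round(d['p'],2)) for d in bot.find_in(k,f)[:3]])
    for k in ['prong','flap_hinge','slot_low']:
        print(k,[(np.round(d['at']).tolist(),round(d['p'],2)) for d in bot.mark_of(k,f)[:3]])
E
```

```text
pics
{'clock': 0.0, 'qpos': array([ 1.24080003,  0.52200706, -0.03628749,  1.59999158,  0.02121232,
        1.02112395, -0.11277585]), 'qd': array([ 0.00063523, -0.00077566,  0.00092928, -0.00035063, -0.00139051,
        0.00156871,  0.00214492]), 'joint_efforts': array([-2.40041576e-03, -9.27094316e+01,  1.97833791e+00, -3.69928086e+01,
        1.78036827e-02,  8.06509954e-03,  6.22980383e-05]), 'position': array([ 0.16047319, -0.60390243,  0.40413629]), 'tool_rot': array([-3.14045328e+00,  1.12802568e-04,  2.59782075e-01]), 'force': array([-0.48718506,  0.45912971,  0.37011572]), 'moment': array([-0.01919457, -0.0184558 , -0.0256405 ]), 'finger_force': 0.0, 'grip_width': 0.08531689532820101}
top campos [0.42288288 0.08909145 1.18121177] look [ 0.13528745 -0.00569865 -0.99079   ]
pole [([274.0, 201.0], 0.89), ([198.0, 203.0], 0.68), ([428.0, 181.0], 0.21)] [([244.0, 172.0, 91.0, 39.0], 0.94)]
rest [([287.0, 262.0], 0.82), ([416.0, 286.0], 0.79), ([213.0, 154.0], 0.67)] [([245.0, 189.0, 55.0, 35.0], 0.95), ([384.0, 267.0, 55.0, 36.0], 0.82), ([180.0, 132.0, 55.0, 40.0], 0.79)]
bin [(
[... 1282 characters left out ...]
0.0, 33.0, 42.0], 0.36)]
flap  [([302.0, 178.0, 26.0, 19.0], 0.62), ([294.0, 74.0, 94.0, 49.0], 0.57)]
tape [([360.0, 200.0], 0.88)] [([346.0, 179.0, 30.0, 26.0], 0.62)]
staples [([318.0, 190.0], 0.76), ([271.0, 186.0], 0.28)] [([303.0, 175.0, 26.0, 23.0], 0.73)]
mug [([278.0, 210.0], 0.8)] [([262.0, 179.0, 29.0, 42.0], 0.8), ([344.0, 179.0, 34.0, 29.0], 0.68)]
spray [([275.0, 188.0], 0.72)] [([264.0, 138.0, 19.0, 43.0], 0.9)]
parcel [] [([220.0, 223.0, 60.0, 52.0], 0.74)]
glue [([294.0, 338.0], 0.63)] [([280.0, 295.0, 27.0, 36.0], 0.96)]
jar [([394.0, 210.0], 0.63)] []
prong [([310.0, 198.0], 0.91)]
flap_hinge [([341.0, 125.0], 0.9), ([274.0, 188.0], 0.72)]
slot_low [([340.0, 111.0], 0.98)]
```

```bash
python3 - <<'E'
import cv2
a=cv2.imread('pics/top.png');b=cv2.imread('pics/side.png')
A=cv2.resize(a[90:310,160:550],None,fx=2,fy=2,interpolation=cv2.INTER_CUBIC)
cv2.imwrite('pics/top2.png',A)
B=cv2.resize(b[40:345,200:460],None,fx=1.95,fy=1.95,interpolation=cv2.INTER_CUBIC);cv2.imwrite('pics/side2.png',B)
E
```

```text
(no output)
```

View pics/top2.png

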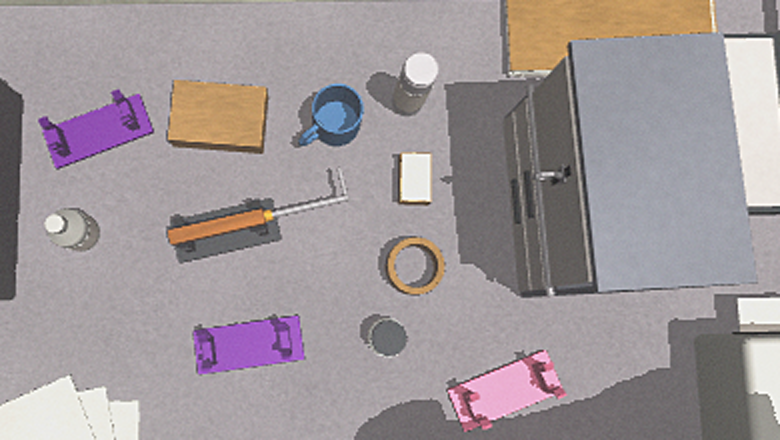

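View pics/side2.png

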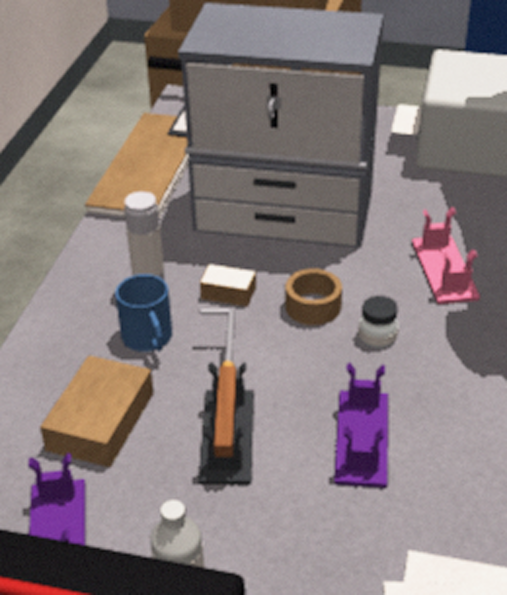

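```bash
python3 - <<'E'
from h import *
ft,ct=cam('top'); fs,cs=cam('side')
r=lambda v:np.round(v,4).tolist()
for n,px,z in [('hl',(244,208),.074),('hr',(295,197.5),.074),('corner',(333,189),.062),('tip',(330,174),.062)]: print(n,r(onz(ct,px,z)))
for n,px,z in [('corner',(319,199.5),.062),('tip',(302.5,199),.062),('hr',(317.5,226),.074)]: print('side',n,r(onz(cs,px,z)))
for k in ['pole','rest','bin','slot_low','flap_hinge']:
    o=[];
    for f,c in ((ft,ct),(fs,cs)):
        m=bot.mark_of(k,f); m=[d for d in m if not(k=='flap_hinge' and d['at'][0]<335)] ; m=sorted(m,key=lambda d:-d['p']) if k!='rest' else [d for d in m if abs(d['at'][0]-(287 if f is ft else 318))<8] or m
        print(k,[x['at'] for x in m[:2]]); o.append((c,m[0]['at']))
    X=tri(o); print(k,r(X),[r(proj(c,X)-p) for c,p in o])
print('eye rough',r(tri([(ct,(436,178)),(cs,(339.5,93.5))])))
# bin top panel corners, top2
for p in [(570,41),(595,291),(757,282),(722,34)]: print(r(onz(ct,(p[0]/2+160,p[1]/2+90),.35)))
for k,z in [('tape',.045),('staples',.035),('mug',0),('spray',0),('parcel',0),('glue',0),('jar',0)]:
    print(k,[r(onz(c,m[0]['at'],0)[:2]) for f,c in ((ft,ct),(fs,cs)) for m in [bot.mark_of(k,f)] if m])
E
```

```text
hl [0.5421, 0.311, 0.074]
hr [0.5721, 0.1552, 0.074]
corner [0.5985, 0.0376, 0.062]
tip [0.6461, 0.046, 0.062]
side corner [0.5987, 0.0413, 0.062]
side tip [0.6468, 0.0492, 0.062]
side hr [0.5713, 0.1641, 0.074]
pole [[272.3, 200.1]]
pole [[316.4, 247.9]]
pole [0.5634, 0.2265, 0.054] [[0.2159, 1.3612], [-1.5936, -0.2431]]
rest [[286.7, 256.9]]
rest [[316.0, 261.5]]
rest [0.475, 0.212, 0.013] [[-8.0983, -26.4701], [32.3913, -1.9962]]
bin [[443.1, 191.5]]
bin [[339.9, 149.4]]
bin [0.6077, -0.3304, -0.0155] [[-0.644, -3.2666], [3.0884, 0.2923]]
slot_low [[428.1, 181.0]]
slot_low [[341.6, 110.7]]
slot_low [0.5889, -0.2122, 0.2155] [[0.1949, 1.2252], [-1.0642, -0.1525]]
flap_hinge [[431.1, 184.0]]
flap_hinge [[343.0, 125.3]]
flap_hinge [0.5921, -0.2431, 0.143] [[0.2165, 1.3554], [-1.2127, -0.1659]]
eye rough [0.5909, -0.2142, 0.2734]
[0.7384, -0.2199, 0.35]
[0.4421, -0.2297, 0.35]
[0.4493, -0.4152, 0.35]
[0.7445, -0.4021, 0.35]
tape [[0.5002, -0.0765], [0.4993, -0.0692]]
staples [[0.633, 0.0395], [0.6402, -0.0758]]
mug [[0.7438, 0.0569], [0.7292, 0.0465]]
spray [[0.7626, -0.0641], [0.7792, -0.063]]
parcel [[0.6386, 0.0338], [0.7509, 0.2409]]
glue [[0.5563, 0.468], [0.5538, 0.4664]]
jar [[0.395, -0.0219], [0.3874, -0.0279]]
```

The dark rest holding the orange-handled hook, at about (272,205) in top and (315,250) in side, is the one meant. The three purple and pink look-alikes, at top (213,154), (284,262) and (413,285), are empty decoys. The eye shows at side (339,93). I'll raise and turn the tool clear of the bin first.

>>> {"fn": "arm_command", "kwargs": {
  "deltas": [
    [[0,0,-1.5],[0,0,-0.125],8.5],
    [[0,0,-1.5],[0,0,-0.125],8.5],
    [[0,0,-1.5],[0,0,-0.125],8.5],
    [[0,0,-1.5],[0,0,-0.125],8.5],
    [[0,0,-1.5],[0,0,-0.125],8.5],
    [[0,0,-1.5],[0,0,-0.125],8.5],
    [[0,0,-1.5],[0,0,-0.125],8.5],
    [[0,0,-1.5],[0,0,-0.125],8.5],
    [[0,0,-1.5],[0,0,-0.125],8.5],
    [[0,0,-1.5],[0,0,-0.125],8.5],
    [[0,0,-1.5],[0,0,-0.125],8.5],
    [[0,0,-1.5],[0,0,-0.125],8.5]
  ]
}}

```text
clock: 5.0
position: [0.1604, -0.604, 0.5853]
tool_rot: [-3.142, 0.0, 1.765]
force: [0.3, 0.0, 0.4]
grip_width: 0.0855
finger_force: 0.0
```

>>> {"fn": "arm_command", "kwargs": {
  "deltas": [
    [[2.5,3.3,0],[0,0,0],8.5],
    [[2.5,3.3,0],[0,0,0],8.5],
    [[2.5,3.3,0],[0,0,0],8.5],
    [[2.5,3.3,0],[0,0,0],8.5],
    [[2.5,3.3,0],[0,0,0],8.5],
    [[2.5,3.3,0],[0,0,0],8.5],
    [[2.5,3.3,0],[0,0,0],8.5],
    [[2.5,3.3,0],[0,0,0],8.5],
    [[2.5,3.3,0],[0,0,0],8.5],
    [[2.5,3.3,0],[0,0,0],8.5],
    [[2.5,3.3,0],[0,0,0],8.5],
    [[2.5,3.3,0],[0,0,0],8.5]
  ]
}}

```text
clock: 6.2
position: [0.4939, -0.2336, 0.5849]
tool_rot: [3.141, 0.0, 1.759]
force: [0.5, -0.1, 0.9]
grip_width: 0.085
finger_force: 0.0
```

>>> {"fn": "arm_command", "kwargs": {
  "deltas": [
    [[3.15,1.1,1.2],[0,0,0],8.5],
    [[3.15,1.1,1.2],[0,0,0],8.5],
    [[3.15,1.1,1.2],[0,0,0],8.5],
    [[3.15,1.1,1.2],[0,0,0],8.5],
    [[3.15,1.1,1.2],[0,0,0],8.5],
    [[3.15,1.1,1.2],[0,0,0],8.5],
    [[3.15,1.1,1.2],[0,0,0],8.5],
    [[3.15,1.1,1.2],[0,0,0],8.5],
    [[3.15,1.1,1.2],[0,0,0],8.5],
    [[3.15,1.1,1.2],[0,0,0],8.5],
    [[3.15,1.1,1.2],[0,0,0],8.5],
    [[3.15,1.1,1.2],[0,0,0],8.5],
    [[3.15,1.1,1.2],[0,0,0],8.5],
    [[3.15,1.1,1.2],[0,0,0],8.5],
    [[0,0,0],[0,0,0],8.5],
    [[0,0,0],[0,0,0],8.5]
  ]
}}

```text
clock: 7.8
position: [0.5614, 0.2276, 0.4163]
tool_rot: [-3.141, -0.0, 1.761]
force: [-0.1, -1.4, -0.0]
grip_width: 0.0849
finger_force: 0.0
```

```bash
python3 - <<'E'
from h import *
f,c=cam('wrist'); save(f,'w1.png'); s=bot.observe(); print(s['clock'],s['position'],s['tool_rot'],s['qpos'])
print('cam',-c[0].T@c[1],c[0][2],c[0][0])
for k in ['pole','rest','prong']:
    print(k,[(d['at'],round(d['p'],2),np.round(onz(c,d['at'],0 if k=='rest' else .062),4)) for d in bot.mark_of(k,f)[:2]])
print(bot.find_in('rest',f)[:1])
E
```

```text
7.85 [0.56161302 0.22676132 0.41668571] [-3.14143057e+00  3.72950651e-04  1.75965684e+00] [-0.01760637  0.5552037  -0.68952552  1.614983    0.38378384  1.11126953
 -0.61726094]
cam [0.54829107 0.29788257 0.3852016 ] [ 0.05120652 -0.27422338 -0.96030174] [ 0.98195451  0.18911015 -0.0016411 ]
pole [([321.2, 181.1], 0.81, array([0.5587, 0.2241, 0.062 ]))]
rest [([127.4, 389.1], 0.88, array([ 0.3008, -0.215 ,  0.    ])), ([185.2, 176.4], 0.75, array([0.3775, 0.1812, 0.    ]))]
prong [([344.9, 318.2], 0.7, array([0.6244, 0.0467, 0.062 ])), ([247.9, 334.6], 0.7, array([ 0.5009, -0.0041,  0.062 ]))]
[{'rect': [116.2, 98.2, 94.4, 135.8], 'p': 0.93}]
```

View pics/w1.png

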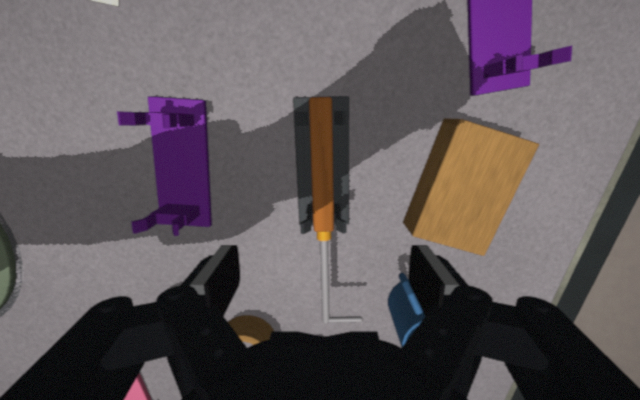

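```bash
python3 - <<'E'
from h import *
s=bot.observe(); f,c=cam('wrist')
for p,z in [((320.5,97.5),.074),((323,231),.074),((325,319.5),.062),((361,320),.062)]: print(np.round(onz(c,p,z),4))
E
```

```text
[0.5424 0.3112 0.074 ]
[0.5723 0.1669 0.074 ]
[0.5994 0.0373 0.062 ]
[0.6468 0.0454 0.062 ]
```

>>> {"fn": "arm_command", "kwargs": {
  "deltas": [
    [[-0.35,-0.15,1.5],[0,0,-0.016],8.5],
    [[0,0,1.5],[0,0,0],8.5],
    [[0,0,1.5],[0,0,0],8.5],
    [[0,0,1.5],[0,0,0],8.5],
    [[0,0,1.5],[0,0,0],8.5],
    [[0,0,1.5],[0,0,0],8.5],
    [[0,0,1.5],[0,0,0],8.5],
    [[0,0,1.5],[0,0,0],8.5],
    [[0,0,1.5],[0,0,0],8.5],
    [[0,0,1.5],[0,0,0],8.5],
    [[0,0,1.5],[0,0,0],8.5],
    [[0,0,1.5],[0,0,0],8.5],
    [[0,0,1.2],[0,0,0],8.5],
    [[0,0,0.9],[0,0,0],8.5],
    [[0,0,0],[0,0,0],8.5],
    [[0,0,0],[0,0,0],8.5]
  ]
}}

```text
clock: 9.7
position: [0.5608, 0.2235, 0.2159]
tool_rot: [3.141, -0.0, 1.776]
force: [-0.3, -0.2, 1.0]
grip_width: 0.0853
finger_force: 0.0
```

>>> {"fn": "arm_command", "kwargs": {
  "deltas": [
    [[0,0,0],[0,0,0],1.5],
    [[0,0,0],[0,0,0],1.5],
    [[0,0,0],[0,0,0],1.5],
    [[0,0,0],[0,0,0],1.5],
    [[0,0,0],[0,0,0],1.5],
    [[0,0,0],[0,0,0],1.5],
    [[0,0,0],[0,0,0],1.5],
    [[0,0,0],[0,0,0],1.5],
    [[0,0,0],[0,0,0],1.5],
    [[0,0,0],[0,0,0],1.5]
  ],
  "newtons": 110
}}

```text
clock: 10.7
position: [0.5608, 0.2234, 0.2162]
tool_rot: [3.141, 0.0, 1.776]
force: [-1.8, -1.7, 7.8]
grip_width: 0.0224
finger_force: 108.6
```

>>> {"fn": "arm_command", "kwargs": {
  "deltas": [
    [[0,0,-0.5],[0,0,0],1.5],
    [[0,0,-1.5],[0,0,0],1.5],
    [[0,0,-2.5],[0,0,0],1.5],
    [[0,0,-2.5],[0,0,0],1.5],
    [[0,0,-2.5],[0,0,0],1.5],
    [[0,0,-2.5],[0,0,0],1.5],
    [[0,0,-2.5],[0,0,0.03],1.5],
    [[0,0,-2.5],[0,0,0.05],1.5],
    [[0,0,-2.5],[0,0,0.05],1.5],
    [[0,0,-2.5],[0,0,0.03],1.5],
    [[0,0,-2],[0,0,0.01],1.5],
    [[-1,-0.5,0],[0,0,0],1.5],
    [[-2.5,-1.2,0],[0,0,0],1.5],
    [[-2.5,-1.3,0],[0,0,0],1.5],
    [[-2.5,-1.3,0],[0,0,0],1.5],
    [[-2.5,-1.2,0],[0,0,0],1.5],
    [[-2.5,-1.2,0],[0,0,0],1.5],
    [[-1.5,-0.8,0],[0,0,0],1.5],
    [[0,0,0],[0,0,0],1.5],
    [[0,0,0],[0,0,0],1.5]
  ]
}}

```text
clock: 12.7
position: [0.4906, 0.0704, 0.4556]
tool_rot: [-3.141, 0.0, 1.605]
force: [0.2, 0.3, -2.3]
grip_width: 0.0225
finger_force: 108.0
```

```bash
python3 - <<'E'
from h import *
s=bot.observe(); print(s['clock'],s['position'],s['tool_rot'],s['force'],s['moment'])
R=Ro.from_euler('xyz',s['tool_rot']).as_matrix(); print('prong exp', s['position']+R@[-.19,.0245,.155])
import pickle
F={n:cam(n) for n in ('top','side','wrist')}
pickle.dump(F,open('F1.pkl','wb'))
for n,(f,c) in F.items():
    save(f,n+'3.png')
    for k in ('prong','slot_low','pole'): print(n,k,[(d['at'],round(d['p'],2)) for d in bot.mark_of(k,f)[:2]])
    print('expected prong px',proj(c,s['position']+R@[-.19,.0245,.155]))
a=cv2.imread('pics/top3.png')[130:230,350:500];b=cv2.imread('pics/side3.png')[55:155,280:430];w=cv2.imread('pics/wrist3.png')
out=np.vstack([np.hstack([cv2.resize(x,(400,267),interpolation=cv2.INTER_CUBIC) for x in (a,b)]),cv2.resize(w[200:,160:],(800,333))])
cv2.imwrite('pics/c3.png',out)
E
```

```text
12.7 [0.49058553 0.07044697 0.45562003] [-3.14141782e+00  2.45361227e-04  1.60523188e+00] [ 0.22432454  0.31010022 -2.26301649] [ 0.0060486  -0.00259627 -0.05097229]
prong exp [ 0.52158669 -0.11863582  0.30066237]
top prong [([404.1, 202.7], 0.58)]
top slot_low [([425.3, 181.9], 0.67), ([200.5, 204.5], 0.56)]
top pole []
expected prong px [402.0292181  203.97931473]
side prong []
side slot_low [([338.0, 109.7], 0.63)]
side pole [([353.1, 141.0], 0.91), ([275.7, 186.8], 0.66)]
expected prong px [356.37534254 103.52659076]
wrist prong []
wrist slot_low [([380.6, 47.7], 0.3)]
wrist pole [([324.8, 264.2], 0.73)]
expected prong px [359.49635047 523.84767828]
```

View pics/c3.png

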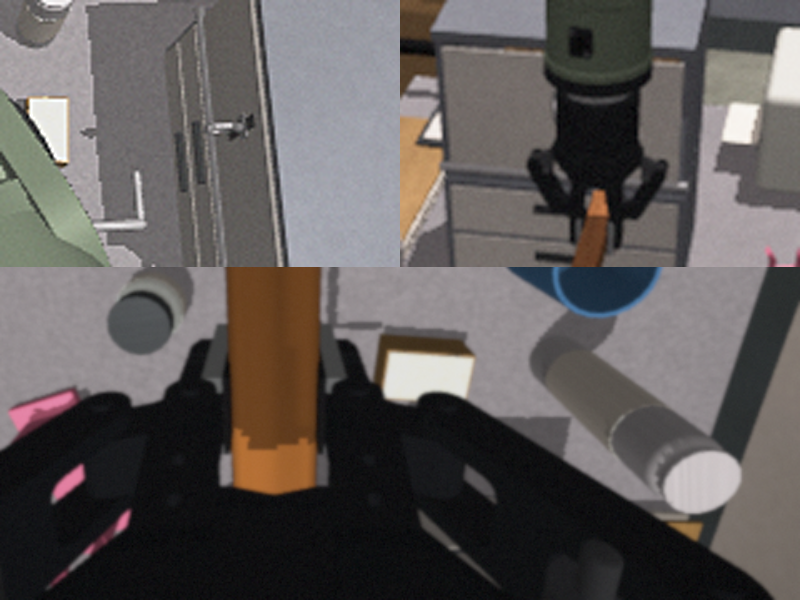

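```bash
python3 - <<'E'
import cv2,numpy as np
a=cv2.imread('pics/top.png')[165:195,415:455];b=cv2.imread('pics/side.png')[75:115,320:360]
g=lambda x:cv2.resize(x,None,fx=10,fy=10,interpolation=cv2.INTER_NEAREST)
A=g(a);B=g(b);A=np.vstack([A,np.zeros((100,400,3),np.uint8)])
o=np.hstack([A,B])
for i in range(0,800,50): cv2.line(o,(i,0),(i,6),(0,0,255),1)
for i in range(0,400,50): cv2.line(o,(0,i),(6,i),(0,0,255),1)
cv2.imwrite('pics/eye.png',o)
E
```

```text
(no output)
```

View pics/eye.png

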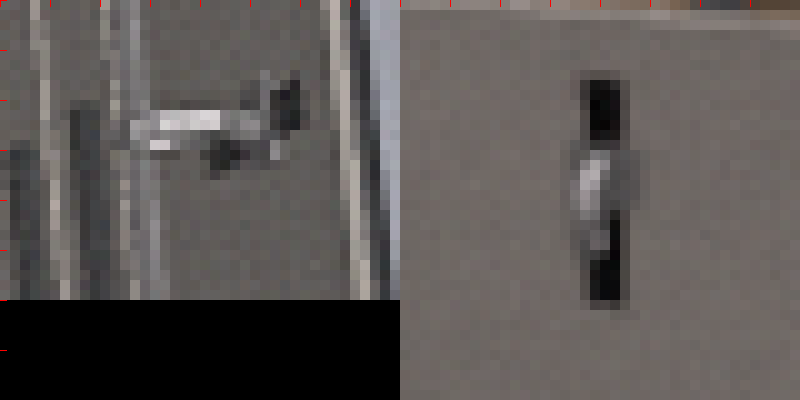

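```bash
python3 - <<'E'
from h import *
import pickle
F=pickle.load(open('F1.pkl','rb')); ct=F['top'][1]; cs=F['side'][1]
# bin corners: top2-> full
px=[(570,41),(595,291),(757,282),(722,34)]
W=np.array([onz(ct,(p[0]/2+160,p[1]/2+90),.35)[:2] for p in px])
from scipy.optimize import least_squares
B=np.array([[.15,.09],[-.15,.09],[-.15,-.09],[.15,-.09]])
f=lambda q:((Ro.from_euler('z',q[2]).as_matrix()[:2,:2]@B.T).T+q[:2]-W).ravel()
q=least_squares(f,[.59,-.31,0]).x; print('bin',q,np.abs(f(q)).max())
# side: top panel corners side2 px: front-left image etc
for p in [(183,58),(367,75),(187,6),(383,14)]: print('side corner',np.round(onz(cs,(p[0]/1.95+200,p[1]/1.95+40),.35),4))
Rb=Ro.from_euler('z',q[2]).as_matrix(); o=np.array([q[0],q[1],0])
def fl(y,z,th,x=0): # point in flap_hinge axes -> world
    return o+Rb@np.array([x,.09+y*np.cos(th)+z*np.sin(th),.17-y*np.sin(th)+z*np.cos(th)])
t=np.linspace(0,2*np.pi,60)
for th in (0,.03,.06):
  for s in (.015,.025,.03,.035,.04,.045,.05,.06):
    h=.055+s; Pt=[fl(.022+.016*np.cos(a),h+.016*np.sin(a),th) for a in t]
    S=np.array([proj(cs,x) for x in Pt]);T=np.array([proj(ct,x) for x in Pt])
    print(th,s,'side rows',S[:,1].min().round(1),S[:,1].max().round(1),'col',S[:,0].mean().round(1),'top cols',T[:,0].min().round(1),T[:,0].max().round(1),'row',T[:,1].mean().round(1))
print('slot ends side', [proj(cs,fl(0,z,0.03)).round(1) for z in (.055,.07,.125,.14)])
print('top edge/hinge', [proj(cs,fl(0,z,0.03)).round(1) for z in (0,.159)])
E
```

```text
bin [ 0.59357967 -0.31674257  0.03792146] 0.0027891506828976453
side corner [ 0.725  -0.1917  0.35  ]
side corner [ 0.4439 -0.1913  0.35  ]
side corner [ 0.7724 -0.376   0.35  ]
side corner [ 0.4494 -0.4063  0.35  ]
0 0.015 side rows 99.5 110.1 col 339.8 top cols 422.0 434.6 row 180.5
0 0.025 side rows 96.6 107.2 col 339.8 top cols 423.1 435.9 row 179.8
0 0.03 side rows 95.2 105.8 col 339.8 top cols 423.6 436.5 row 179.5
0 0.035 side rows 93.7 104.3 col 339.8 top cols 424.2 437.1 row 179.1
0 0.04 side rows 92.2 102.9 col 339.8 top cols 424.7 437.8 row 178.7
0 0.045 side rows 90.7 101.4 col 339.7 top cols 425.3 438.4 row 178.4
0 0.05 side rows 89.2 100.0 col 339.7 top cols 425.9 439.1 row 178.0
0 0.06 side rows 86.3 97.1 col 339.7 top cols 427.1 440.4 row 177.3
0.03 0.015 side rows 100.1 110.6 col 339.7 top cols 421.1 433.8 row 180.6
0.03 0.025 side rows 97.2 107.8 col 339.6 top cols 422.1 434.9 row 179.9
0.03 0.03 side rows 95.8 106.4 col 339.6 top cols 422.6 435.4 row 179.6
0.03 0.035 side rows 94.3 105.0 col 339.6 top cols 423.1 436.0 row 179.2
0.03 0.04 side rows 92.9 103.6 col 33
[... 300 characters left out ...]
ls 420.2 432.9 row 180.7
0.06 0.025 side rows 97.8 108.4 col 339.5 top cols 421.1 433.9 row 180.0
0.06 0.03 side rows 96.4 107.0 col 339.5 top cols 421.5 434.4 row 179.7
0.06 0.035 side rows 95.0 105.7 col 339.4 top cols 421.9 434.9 row 179.3
0.06 0.04 side rows 93.6 104.3 col 339.4 top cols 422.4 435.4 row 179.0
0.06 0.045 side rows 92.1 102.9 col 339.4 top cols 422.8 435.9 row 178.6
0.06 0.05 side rows 90.7 101.5 col 339.4 top cols 423.3 436.4 row 178.3
0.06 0.06 side rows 87.8 98.6 col 339.3 top cols 424.2 437.5 row 177.5
slot ends side [array([341. , 105.8]), array([341. , 101.6]), array([340.8,  85.8]), array([340.7,  81.4])]
top edge/hinge [array([341.2, 120.7]), array([340.6,  75.7])]
```

>>> {"fn": "arm_command", "kwargs": {
  "deltas": [
    [[0,0,-1.2],[0,0,0],1.5],
    [[-0.8,1,0],[0,0,0],1.5],
    [[-1.4,1.2,0],[0,0,0],1.5],
    [[-1.6,1.2,0],[0,0,0],1.5],
    [[-1.6,1.2,0],[0,0,0],1.5],
    [[-1.6,1.0,0],[0,0,0],1.5],
    [[-1.4,0.6,0],[0,0,0],1.5],
    [[-1,0.3,0],[0,0,0],1.5],
    [[0,0,0],[0,0,0],1.5],
    [[0,0,0],[0,0,0],1.5]
  ]
}}

```text
clock: 14.3
position: [0.559, -0.0205, 0.4677]
tool_rot: [-3.142, -0.0, 1.606]
force: [0.8, 1.0, -1.8]
grip_width: 0.0226
finger_force: 108.1
```

```bash
python3 - <<'E'
from h import *
s=bot.observe(); R=Ro.from_euler('xyz',s['tool_rot']).as_matrix(); p=s['position']+R@[-.19,.0245,.155]
f,c=cam('top'); save(f,'top4.png')
print(s['clock'],s['position'],s['tool_rot'],s['force'],'prong',p,proj(c,p),'tip',proj(c,s['position']+R@[-.19,.049,.155]),'rod',proj(c,s['position']+R@[-.19,.0,.155]))
print('eye est',proj(c,[.590,-.210,.271]),tri([(c,(434.7,178)),((cam('side'))[1],(339.8,95.3))]))
a=cv2.resize(cv2.imread('pics/top4.png')[155:205,395:465],None,fx=10,fy=10,interpolation=cv2.INTER_NEAREST)
cv2.imwrite('pics/t4.png',a)
E
```

```text
14.3 [ 0.55903308 -0.02051048  0.46773918] [-3.14150233e+00 -3.05655527e-04  1.60594834e+00] [ 0.80698729  0.99756537 -1.81849975] prong [ 0.59017979 -0.20948519  0.3126789 ] [439.20342346 174.77043594] tip [438.24082276 164.90493032] rod [440.17325225 184.71002095]
eye est [433.97546788 178.02515219] [ 0.59075626 -0.21273958  0.26823471]
```

View pics/t4.png

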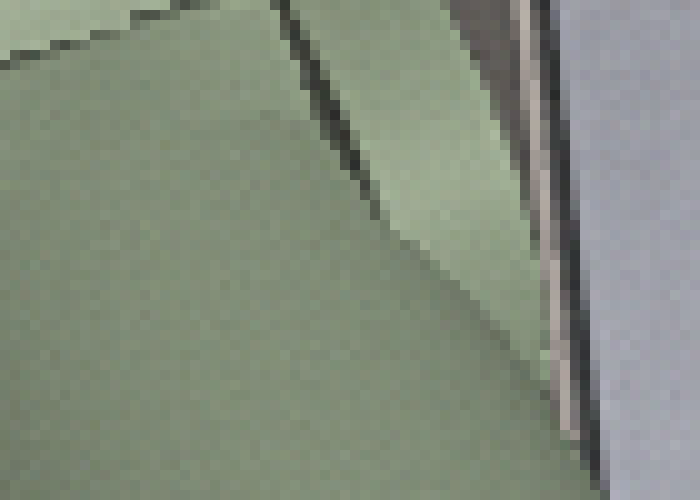

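>>> {"fn": "arm_command", "kwargs": {
  "deltas": [
    [[-0.2,0,0.6],[0,0,0],1.5],
    [[0,0,0.6],[0,0,0],1.5],
    [[0,0,0.4],[0,0,0],1.5],
    [[0,0,0.2],[0,0,0],1.5],
    [[0,0,0],[0,0,0],1.5]
  ]
}}

```text
clock: 14.9
position: [0.5593, -0.0228, 0.4493]
tool_rot: [-3.141, -0.0, 1.606]
force: [0.2, -0.3, -2.9]
grip_width: 0.0225
finger_force: 108.1
```

>>> {"fn": "arm_command", "kwargs": {
  "deltas": [
    [[0,0,0.1],[0,0,0],1.5],
    [[0,0,0.1],[0,0,0],1.5],
    [[0,0,0],[0,0,0],1.5]
  ]
}}

```text
clock: 15.2
position: [0.5593, -0.0228, 0.4477]
tool_rot: [3.142, -0.0, 1.606]
force: [-0.5, -0.5, -2.5]
grip_width: 0.0224
finger_force: 108.1
```

>>> {"fn": "arm_command", "kwargs": {
  "deltas": [
    [[0,0,0.1],[0,0,0],1.5],
    [[0,0,0],[0,0,0],1.5]
  ]
}}

```text
clock: 15.4
position: [0.5593, -0.0229, 0.4466]
tool_rot: [-3.141, -0.0, 1.606]
force: [-0.0, -0.2, -3.3]
grip_width: 0.0224
finger_force: 108.1
```

>>> {"fn": "arm_command", "kwargs": {
  "deltas": [
    [[0,0,0.1],[0,0,0],1.5],
    [[0,0,0],[0,0,0],1.5]
  ]
}}

```text
clock: 15.6
position: [0.5593, -0.0228, 0.4456]
tool_rot: [-3.141, -0.0, 1.606]
force: [-0.3, -0.5, -2.4]
grip_width: 0.0222
finger_force: 108.0
```

>>> {"fn": "arm_command", "kwargs": {
  "deltas": [
    [[0,0,0.1],[0,0,0],1.5],
    [[0,0,0],[0,0,0],1.5]
  ]
}}

```text
clock: 15.8
position: [0.5594, -0.0228, 0.4447]
tool_rot: [3.141, 0.0, 1.606]
force: [1.0, 0.1, -0.6]
grip_width: 0.0223
finger_force: 108.1
```

>>> {"fn": "arm_command", "kwargs": {
  "deltas": [
    [[0,0,0.1],[0,0,0],1.5],
    [[0,0,0],[0,0,0],1.5]
  ]
}}

```text
clock: 16.0
position: [0.5594, -0.0228, 0.4438]
tool_rot: [3.141, 0.0, 1.606]
force: [-0.2, 0.8, 0.8]
grip_width: 0.0222
finger_force: 108.3
```

>>> {"fn": "arm_command", "kwargs": {
  "deltas": [
    [[0,0,0.1],[0,0,0],1.5],
    [[0,0,0],[0,0,0],1.5]
  ]
}}

```text
clock: 16.2
position: [0.5594, -0.0228, 0.4428]
tool_rot: [3.141, 0.0, 1.606]
force: [-0.1, 0.7, 2.8]
grip_width: 0.0221
finger_force: 108.6
```

>>> {"fn": "arm_command", "kwargs": {
  "deltas": [
    [[0,0,-1],[0,0,0],1.5],
    [[0.1,-1.8,0],[0,0,0],1.5],
    [[0,-1.8,0],[0,0,0],1.5],
    [[0,0,0.9],[0,0,0],1.5],
    [[0,0,0.9],[0,0,0],1.5],
    [[0,0,0.9],[0,0,0],1.5],
    [[0,0,0],[0,0,0],1.5],
    [[0,0,0],[0,0,0],1.5]
  ]
}}

```text
clock: 17.0
position: [0.5236, -0.023, 0.4254]
tool_rot: [-3.141, -0.001, 1.606]
force: [-0.3, -0.0, -1.9]
grip_width: 0.0222
finger_force: 108.4
```

```bash
python3 - <<'E'
from h import *
s=bot.observe(); R=Ro.from_euler('xyz',s['tool_rot']).as_matrix()
p=lambda x:s['position']+R@[-.19,x,.155]
print(s['clock'],s['position'],s['force'],p(.0245),p(.049))
f,c=cam('side'); save(f,'s5.png'); g,ct=cam('top'); save(g,'t5.png')
for q in (c,ct): print(proj(q,p(0)),proj(q,p(.049)),proj(q,[.590,-.2108,.2707]))
a=cv2.imread('pics/s5.png')[75:115,310:370];b=cv2.imread('pics/t5.png')[160:200,405:465]
r=lambda x:cv2.resize(x,None,fx=6.6,fy=6.6,interpolation=cv2.INTER_NEAREST)
cv2.imwrite('pics/c5.png',np.hstack([r(a),r(b)]))
E
```

```text
17.0 [ 0.52362843 -0.02298509  0.42540959] [-0.31740787 -0.04083034 -1.91766102] [ 0.55467877 -0.21193081  0.27029466] [ 0.57916364 -0.21107021  0.27027795]
[359.45661382  96.64113646] [343.47529686  95.34799257] [339.96723773  94.92003887]
[436.38758512 201.39617933] [434.55661741 182.26966632] [434.25209833 178.04232359]
```

View pics/c5.png

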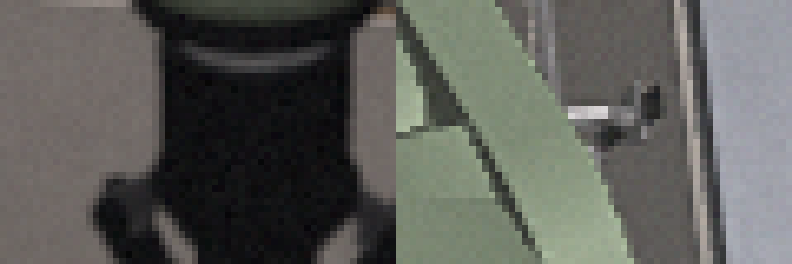

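>>> {"fn": "arm_command", "kwargs": {
  "deltas": [
    [[0,0.4,0],[0,0,0],1.5],
    [[0,0.4,0],[0,0,0],1.5],
    [[0,0.3,0],[0,0,0],1.5],
    [[0,0,0],[0,0,0],1.5]
  ]
}}

```text
clock: 17.5
position: [0.5348, -0.0226, 0.4257]
tool_rot: [3.141, -0.0, 1.606]
force: [0.2, -0.5, -2.1]
grip_width: 0.0225
finger_force: 108.4
```

>>> {"fn": "arm_command", "kwargs": {
  "deltas": [
    [[0,0.2,0],[0,0,0],1.5],
    [[0,0.2,0],[0,0,0],1.5],
    [[0,0,0],[0,0,0],1.5]
  ]
}}

```text
clock: 17.8
position: [0.5385, -0.0225, 0.4257]
tool_rot: [3.141, -0.0, 1.606]
force: [0.7, -0.0, -2.4]
grip_width: 0.0228
finger_force: 108.2
```

>>> {"fn": "arm_command", "kwargs": {
  "deltas": [
    [[0,0.2,0],[0,0,0],1.5],
    [[0,0.2,0],[0,0,0],1.5],
    [[0,0,0],[0,0,0],1.5]
  ]
}}

```text
clock: 18.1
position: [0.5426, -0.0224, 0.4257]
tool_rot: [3.141, -0.0, 1.606]
force: [0.2, 0.2, -2.7]
grip_width: 0.0229
finger_force: 108.2
```

>>> {"fn": "arm_command", "kwargs": {
  "deltas": [
    [[0,0.4,0],[0,0,0],1.5],
    [[0,0.4,0],[0,0,0],1.5],
    [[0,0.4,0],[0,0,0],1.5],
    [[0,0.4,0],[0,0,0],1.5],
    [[0,0,0],[0,0,0],1.5]
  ]
}}

```text
clock: 18.6
position: [0.5588, -0.0218, 0.4256]
tool_rot: [3.141, -0.0, 1.606]
force: [0.7, 0.5, -2.5]
grip_width: 0.0223
finger_force: 108.3
```

>>> {"fn": "arm_command", "kwargs": {
  "deltas": [
    [[0.3,0,0],[0,0,0],1.5],
    [[0.3,0,0],[0,0,0],1.5],
    [[0,0,0],[0,0,0],1.5]
  ]
}}

```text
clock: 18.9
position: [0.558, -0.0153, 0.4258]
tool_rot: [3.142, -0.0, 1.606]
force: [0.3, 0.3, -2.1]
grip_width: 0.0223
finger_force: 108.2
```

>>> {"fn": "arm_command", "kwargs": {
  "deltas": [
    [[0.2,0,0],[0,0,0],1.5],
    [[0,0,0],[0,0,0],1.5]
  ]
}}

```text
clock: 19.1
position: [0.558, -0.0136, 0.4257]
tool_rot: [3.142, -0.0, 1.606]
force: [-0.8, -0.2, -2.5]
grip_width: 0.0226
finger_force: 108.2
```

>>> {"fn": "arm_command", "kwargs": {
  "deltas": [
    [[0.2,0,0],[0,0,0],1.5],
    [[0,0,0],[0,0,0],1.5]
  ]
}}

```text
clock: 19.3
position: [0.5579, -0.0118, 0.4257]
tool_rot: [-3.142, 0.0, 1.606]
force: [-0.6, -0.4, -2.8]
grip_width: 0.0226
finger_force: 108.2
```

>>> {"fn": "arm_command", "kwargs": {
  "deltas": [
    [[0.2,0,0],[0,0,0],1.5],
    [[0,0,0],[0,0,0],1.5]
  ]
}}

```text
clock: 19.5
position: [0.5579, -0.01, 0.4256]
tool_rot: [-3.141, 0.0, 1.605]
force: [0.3, -4.7, -4.4]
grip_width: 0.0226
finger_force: 108.2
```

>>> {"fn": "arm_command", "kwargs": {
  "deltas": [
    [[0.29,0,0.08],[0,0,0],1.5],
    [[0.285,0,0.09],[0,0,0],1.5],
    [[0.28,0,0.1],[0,0,0],1.5],
    [[0.28,0,0.11],[0,0,0],1.5],
    [[0.275,0,0.12],[0,0,0],1.5],
    [[0.27,0,0.125],[0,0,0],1.5]
  ],
  "newtons": 120
}}

```text
clock: 20.1
position: [0.5573, 0.0072, 0.4193]
tool_rot: [-3.142, -0.0, 1.606]
force: [0.2, -4.4, -3.2]
grip_width: 0.0221
finger_force: 117.6
```

```bash
python3 - <<'E'
from h import *
s=bot.observe(); print(s['clock'],s['position'],s['tool_rot'],s['force'],s['moment'],s['finger_force'])
E
```

```text
20.1 [0.557261   0.00720011 0.41933441] [-3.14150830e+00 -1.66174540e-05  1.60589943e+00] [ 0.15291497 -4.44709503 -3.17571039] [-0.88263734 -0.01068375 -0.07971734] 117.5609815120697
```

>>> {"fn": "arm_command", "kwargs": {
  "deltas": [
    [[0.27,0,0.13],[0,0,0],1.5],
    [[0.265,0,0.14],[0,0,0],1.5],
    [[0.26,0,0.15],[0,0,0],1.5],
    [[0.255,0,0.155],[0,0,0],1.5],
    [[0.25,0,0.165],[0,0,0],1.5],
    [[0.245,0,0.17],[0,0,0],1.5],
    [[0.24,0,0.175],[0,0,0],1.5],
    [[0.235,0,0.185],[0,0,0],1.5],
    [[0.23,0,0.19],[0,0,0],1.5],
    [[0.225,0,0.2],[0,0,0],1.5],
    [[0.22,0,0.205],[0,0,0],1.5],
    [[0.215,0,0.21],[0,0,0],1.5],
    [[0.21,0,0.215],[0,0,0],1.5],
    [[0.2,0,0.22],[0,0,0],1.5]
  ]
}}

```text
clock: 21.5
position: [0.5561, 0.0402, 0.3941]
tool_rot: [-3.142, 0.0, 1.606]
force: [1.1, -4.4, -3.1]
grip_width: 0.0224
finger_force: 117.6
```

```bash
python3 - <<'E'
from h import *
s=bot.observe(); print(s['clock'],s['position'],s['tool_rot'],s['force'],s['moment'],s['finger_force'])
R=Ro.from_euler('xyz',s['tool_rot']).as_matrix(); f,c=cam('top')
print('prong exp',s['position']+R@[-.19,.0245,.155],[ (d['at'],d['p']) for d in bot.mark_of('prong',f)[:2]])
E
```

```text
21.5 [0.55611939 0.04021901 0.3941456 ] [-3.14150806e+00  6.47136755e-05  1.60571819e+00] [ 1.11948849 -4.40293849 -3.08439089] [-0.86426975 -0.01129057 -0.13585718] 117.56527304649353
prong exp [ 0.58722551 -0.14882022  0.23915582] [([407.7, 181.5], 0.5)]
```

>>> {"fn": "arm_command", "kwargs": {
  "deltas": [
    [[-0.06,0,0.25],[0,0,0],1.5],
    [[-0.06,0,0.24],[0,0,0],1.5],
    [[0.19,0,0.235],[0,0,0],1.5],
    [[0.18,0,0.24],[0,0,0],1.5],
    [[0.175,0,0.245],[0,0,0],1.5],
    [[0.165,0,0.25],[0,0,0],1.5],
    [[0.16,0,0.255],[0,0,0],1.5],
    [[0.15,0,0.26],[0,0,0],1.5],
    [[0.145,0,0.265],[0,0,0],1.5]
  ]
}}

```text
clock: 22.5
position: [0.5557, 0.0507, 0.3717]
tool_rot: [-3.141, -0.0, 1.606]
force: [0.5, -1.7, -0.6]
grip_width: 0.0225
finger_force: 118.0
```

```bash
python3 - <<'E'
from h import *
s=bot.observe(); print(s['clock'],s['position'],s['tool_rot'],s['force'],s['moment'],s['finger_force'])
E
```

```text
22.5 [0.55573536 0.05068292 0.37169592] [-3.14144831e+00 -2.68531268e-05  1.60573917e+00] [ 0.48285776 -1.7198536  -0.61928639] [-0.70832006 -0.10145537 -0.03878712] 118.00219416618347
```

>>> {"fn": "arm_command", "kwargs": {
  "deltas": [
    [[0.135,0,0.27],[0,0,0],1.5],
    [[0.13,0,0.27],[0,0,0],1.5],
    [[0.12,0,0.275],[0,0,0],1.5],
    [[0.11,0,0.28],[0,0,0],1.5],
    [[0.1,0,0.28],[0,0,0],1.5],
    [[0.095,0,0.285],[0,0,0],1.5],
    [[0.085,0,0.29],[0,0,0],1.5],
    [[0.075,0,0.29],[0,0,0],1.5],
    [[0.07,0,0.295],[0,0,0],1.5],
    [[0.06,0,0.295],[0,0,0],1.5],
    [[0.05,0,0.3],[0,0,0],1.5]
  ]
}}

```text
clock: 23.6
position: [0.5554, 0.0609, 0.3404]
tool_rot: [3.142, -0.0, 1.606]
force: [0.5, -0.5, -0.5]
grip_width: 0.0224
finger_force: 118.0
```

```bash
python3 - <<'E'
from h import *
s=bot.observe(); print(s['clock'],s['position'],s['tool_rot'],s['force'],s['moment'],s['finger_force'])
E
```

```text
23.6 [0.55542009 0.06091096 0.34041405] [ 3.14153625e+00 -5.98344693e-05  1.60582628e+00] [ 0.5128668  -0.52491041 -0.49234362] [-0.4292294  -0.06595945 -0.03710802] 117.9509174823761
```

>>> {"fn": "arm_command", "kwargs": {
  "deltas": [
    [[0.04,0,0.3],[0,0,0],1.5],
    [[0.03,0,0.3],[0,0,0],1.5],
    [[0.025,0,0.3],[0,0,0],1.5],
    [[0.015,0,0.3],[0,0,0],1.5],
    [[0.005,0,0.3],[0,0,0],1.5],
    [[-0.005,0,0.3],[0,0,0],1.5],
    [[-0.01,0,0.3],[0,0,0],1.5],
    [[-0.02,0,0.3],[0,0,0],1.5],
    [[-0.03,0,0.3],[0,0,0],1.5]
  ]
}}

```text
clock: 24.5
position: [0.5554, 0.0613, 0.3134]
tool_rot: [-3.142, -0.0, 1.606]
force: [0.6, -0.3, -0.6]
grip_width: 0.0223
finger_force: 118.0
```

>>> {"fn": "arm_command", "kwargs": {
  "deltas": [
    [[-0.03,0,0.2],[0,0,0],1.5],
    [[-0.03,0,0.2],[0,0,0],1.5]
  ]
}}

```text
clock: 24.7
position: [0.5554, 0.0607, 0.3095]
tool_rot: [3.142, -0.0, 1.606]
force: [-0.1, 0.7, -0.7]
grip_width: 0.022
finger_force: 117.9
```

>>> {"fn": "arm_command", "kwargs": {
  "deltas": [
    [[-0.02,0,0.15],[0,0,0],1.5],
    [[-0.02,0,0.15],[0,0,0],1.5]
  ]
}}

```text
clock: 24.9
position: [0.5554, 0.0603, 0.3066]
tool_rot: [3.142, -0.0, 1.606]
force: [0.1, 0.7, -1.2]
grip_width: 0.0222
finger_force: 117.9
```

>>> {"fn": "arm_command", "kwargs": {
  "deltas": [
    [[-0.02,0,0.1],[0,0,0],1.5],
    [[-0.02,0,0.1],[0,0,0],1.5]
  ]
}}

```text
clock: 25.1
position: [0.5555, 0.0599, 0.3046]
tool_rot: [3.142, -0.0, 1.606]
force: [-0.3, 1.0, -0.1]
grip_width: 0.0226
finger_force: 117.9
```

>>> {"fn": "arm_command", "kwargs": {
  "deltas": [
    [[-0.02,0,0.1],[0,0,0],1.5],
    [[-0.02,0,0.1],[0,0,0],1.5]
  ]
}}

```text
clock: 25.3
position: [0.5555, 0.0597, 0.3028]
tool_rot: [3.141, -0.0, 1.606]
force: [-0.0, 2.6, 2.5]
grip_width: 0.0225
finger_force: 118.3
```

>>> {"fn": "arm_command", "kwargs": {
  "deltas": [
    [[-0.02,0,0.1],[0,0,0],1.5],
    [[-0.02,0,0.1],[0,0,0],1.5]
  ]
}}

```text
clock: 25.5
position: [0.5555, 0.0596, 0.3008]
tool_rot: [3.141, -0.0, 1.606]
force: [-2.2, 5.6, 5.2]
grip_width: 0.0222
finger_force: 118.8
```

```bash
python3 - <<'E'
from h import *
s=bot.observe(); R=Ro.from_euler('xyz',s['tool_rot']).as_matrix()
f,c=cam('side'); save(f,'s6.png'); g,ct=cam('top'); save(g,'t6.png')
q=[.59358,-.3177,.0365]; Rb=Ro.from_euler('z',q[2]).as_matrix(); o=np.array([q[0],q[1],0])
fl=lambda x,y,z,th:o+Rb@np.array([x,.09+y*np.cos(th)+z*np.sin(th),.17-y*np.sin(th)+z*np.cos(th)])
I=[cv2.imread('pics/s6.png'),cv2.imread('pics/t6.png')]
for th in (1.3,1.4,1.5):
    print(th,[proj(k,fl(x,0,.159,th)).round(1).tolist() for k in (c,ct) for x in (.138,-.138)])
a=cv2.resize(I[0][60:180,270:410],(400,343),interpolation=cv2.INTER_CUBIC);b=cv2.resize(I[1][100:240,370:510],(400,343),interpolation=cv2.INTER_CUBIC)
cv2.imwrite('pics/c6.png',np.hstack([a,b]))
E
```

```text
1.3 [[285.9, 131.2], [379.0, 139.9], [373.4, 135.3], [381.0, 236.1]]
1.4 [[286.0, 136.3], [378.6, 145.1], [371.3, 137.0], [378.7, 236.4]]
1.5 [[286.2, 141.0], [378.3, 150.0], [369.8, 138.7], [377.0, 236.5]]
```

View pics/c6.png

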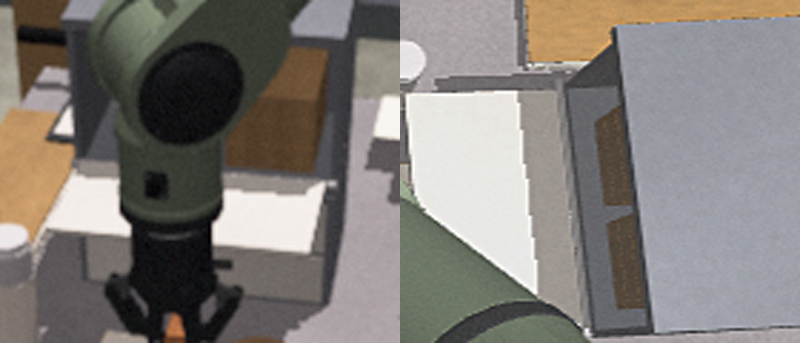

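>>> {"fn": "arm_command", "kwargs": {
  "deltas": [
    [[0.15,0,-0.3],[0,0,0],1.5],
    [[0.2,0,-0.4],[0,0,0],1.5],
    [[0,0,0],[0,0,0],1.5],
    [[0,0,0],[0,0,0],1.5]
  ]
}}

```text
clock: 26.0
position: [0.5553, 0.0625, 0.3076]
tool_rot: [-3.141, 0.0, 1.606]
force: [0.3, -0.2, -2.8]
grip_width: 0.0225
finger_force: 117.8
```

>>> {"fn": "arm_command", "kwargs": {
  "deltas": [
    [[0,-0.3,0],[0,0,0],1.5],
    [[0,-0.3,0],[0,0,0],1.5],
    [[0,-0.3,0],[0,0,0],1.5],
    [[0,0,0],[0,0,0],1.5]
  ]
}}

```text
clock: 26.4
position: [0.5459, 0.0623, 0.3076]
tool_rot: [-3.141, 0.0, 1.606]
force: [-0.3, 0.1, -2.4]
grip_width: 0.0221
finger_force: 117.8
```

Free. Next I withdraw sideways, then straight out in front of the flap.

>>> {"fn": "arm_command", "kwargs": {
  "deltas": [
    [[0,-0.4,0],[0,0,0],1.5],
    [[0,-0.5,0],[0,0,0],1.5],
    [[0,-0.6,0],[0,0,0],1.5],
    [[0,-0.6,0],[0,0,0],1.5],
    [[0,-0.6,0],[0,0,0],1.5],
    [[0,-0.6,0],[0,0,0],1.5],
    [[0,-0.4,0],[0,0,0],1.5],
    [[0,0,0],[0,0,0],1.5]
  ]
}}

```text
clock: 27.2
position: [0.5089, 0.061, 0.3077]
tool_rot: [-3.141, 0.0, 1.606]
force: [-0.3, -0.9, -3.1]
grip_width: 0.0222
finger_force: 117.8
```

>>> {"fn": "arm_command", "kwargs": {
  "deltas": [
    [[0.8,0,0],[0,0,0],1.5],
    [[1.5,0,0],[0,0,0],1.5],
    [[2,0,0],[0,0,0],1.5],
    [[2,0,0],[0,0,0],1.5],
    [[2,0,0],[0,0,0],1.5],
    [[2,0,0],[0,0,0],1.5],
    [[2,0,0],[0,0,0],1.5],
    [[2,0,0],[0,0,0],1.5],
    [[1,0,0],[0,0,0],1.5],
    [[0,0,0],[0,0,0],1.5]
  ]
}}

```text
clock: 28.2
position: [0.5036, 0.2159, 0.3076]
tool_rot: [-3.142, -0.001, 1.608]
force: [0.2, -0.9, -2.6]
grip_width: 0.0225
finger_force: 117.8
```

```bash
python3 - <<'E'
from h import *
s=bot.observe(); R=Ro.from_euler('xyz',s['tool_rot']).as_matrix()
print(s['clock'],s['position'],s['tool_rot'],s['force'])
f,c=cam('side'); save(f,'s7.png'); g,ct=cam('top'); save(g,'t7.png')
pp=lambda x,y,z=0:s['position']+R@[y,x,.155-z]
for n,k,ff in (('side',c,f),('top',ct,g)): 
    print(n,'corner',proj(k,pp(0,-.19)),'tip',proj(k,pp(.049,-.19)),'hend',proj(k,pp(0,.09)),[(d['at'],d['p']) for d in bot.mark_of('prong',ff)[:1]],'mid',proj(k,pp(.0245,-.19)))
a=cv2.resize(cv2.imread('pics/s7.png')[70:250,270:410],(467,600),interpolation=cv2.INTER_CUBIC);b=cv2.resize(cv2.imread('pics/t7.png')[90:240,330:413],(332,600),interpolation=cv2.INTER_CUBIC)
cv2.imwrite('pics/c7.png',np.hstack([a,b]))
E
```

```text
28.2 [0.50356564 0.21593154 0.30763061] [-3.14156231e+00 -9.35744346e-04  1.60831663e+00] [ 0.19146129 -0.90932834 -2.64919754]
side corner [349.58925264 175.8174922 ] tip [332.48451823 174.02086743] hend [330.30436406 246.07475445] [] mid [341.0141946  174.91679644]
top corner [339.05592001 214.61633432] tip [338.00679922 197.48339957] hend [240.03433685 219.86678671] [([340.4, 203.6], 0.7)] mid [338.52968292 206.02248522]
```

View pics/c7.png

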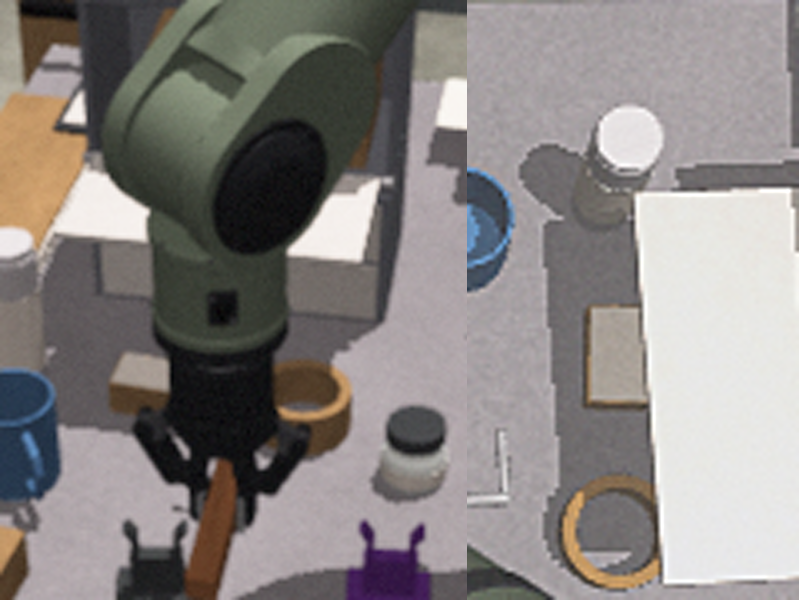

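>>> {"fn": "arm_command", "kwargs": {
  "deltas": [
    [[0.1,1.0,0],[0,0,0],1.5],
    [[0.1,1.3,0],[0,0,0],1.5],
    [[0.1,1.3,0],[0,0,0],1.5],
    [[0.1,1.2,0],[0,0,0],1.5],
    [[0.14,0.95,0],[0,0,0],1.5],
    [[0,0,0],[0,0,-0.03],1.5],
    [[0,0,0],[0,0,-0.045],1.5],
    [[0,0,0.5],[0,0,-0.045],1.5],
    [[0,0,1],[0,0,-0.03],1.5],
    [[0,0,1],[0,0,-0.018],1.5],
    [[0,0,0.5],[0,0,0],1.5],
    [[0,0,0],[0,0,0],1.5],
    [[0,0,0],[0,0,0],1.5]
  ]
}}

```text
clock: 29.7
position: [0.5613, 0.2215, 0.2777]
tool_rot: [-3.142, -0.0, 1.773]
force: [0.2, 0.4, -2.9]
grip_width: 0.0224
finger_force: 117.7
```

```bash
python3 - <<'E'
from h import *
s=bot.observe(); R=Ro.from_euler('xyz',s['tool_rot']).as_matrix()
print(s['clock'],s['position'],s['tool_rot'],s['force'])
d=R.T@(np.array([.5608,.2234,.2162])-s['position']); print('to home, tool cm',d*100,'yaw left',1.776-s['tool_rot'][2])
for n in ('side','top'):
    f,c=cam(n); save(f,n+'8.png'); pp=lambda x,y:s['position']+R@[y,x,.155]
    print(n,proj(c,pp(0,-.19)),proj(c,pp(.049,-.19)),[(d['at'],d['p']) for d in bot.mark_of('prong',f)[:1]],'mid',proj(c,pp(.0245,-.19)))
a=cv2.resize(cv2.imread('pics/side8.png')[160:290,280:350],(323,600),interpolation=cv2.INTER_CUBIC);b=cv2.resize(cv2.imread('pics/top8.png')[155:235,235:355],(477,318),interpolation=cv2.INTER_CUBIC)
cv2.imwrite('pics/c8.png',np.hstack([a,np.vstack([b,np.zeros((282,477,3),np.uint8)])]))
E
```

```text
29.7 [0.56129931 0.22145664 0.27767146] [-3.14150885e+00 -5.58349027e-05  1.77346896e+00] [ 0.21366449  0.36176775 -2.88699168]
to home, tool cm [ 0.20006589 -0.00927652  6.14715772] yaw left 0.002531038529650642
side [318.53667087 182.03535842] [301.48887794 181.97915809] [] mid [310.00826916 182.00724341]
top [334.64547071 185.44080261] [330.96258007 169.50604339] [([363.9, 144.1], 0.68)] mid [332.79851482 177.44958044]
```

View pics/c8.png

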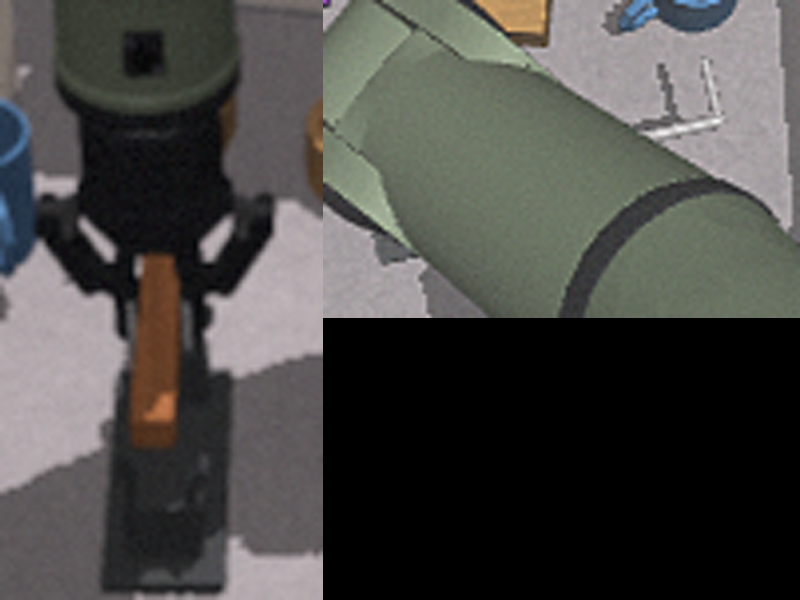

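```bash
python3 - <<'E'
from h import *
s=bot.observe(); R=Ro.from_euler('xyz',s['tool_rot']).as_matrix(); f,c=cam('side')
for dz in (-.004,0,.004): # handle end lowered by dz
    print(dz,'top edge',proj(c,s['position']+R@[.09,0,.155-.012-dz]).round(1),'bottom edge',proj(c,s['position']+R@[.09,0,.155+.012-dz]).round(1))
E
```

```text
-0.004 top edge [312.9 250.7] bottom edge [313.3 257.5]
0 top edge [312.9 249.5] bottom edge [313.3 256.4]
0.004 top edge [312.8 248.4] bottom edge [313.2 255.2]
```

>>> {"fn": "arm_command", "kwargs": {
  "deltas": [
    [[0.2,0,0.5],[0,0,-0.0025],1.5],
    [[0,0,0.8],[0,0,0],1.5],
    [[0,0,0.8],[0,0,0],1.5],
    [[0,0,0.6],[0,0,0],1.5],
    [[0,0,0.5],[0,0,0],1.5],
    [[0,0,0],[0,0,0],1.5]
  ]
}}

```text
clock: 30.55
position: [0.5607, 0.2232, 0.2448]
tool_rot: [-3.14, 0.0, 1.776]
force: [-0.4, 0.1, -2.5]
grip_width: 0.0225
finger_force: 117.7
```

>>> {"fn": "arm_command", "kwargs": {
  "deltas": [
    [[0,0,0.5],[0,0,0],1.5],
    [[0,0,0.5],[0,0,0],1.5],
    [[0,0,0.5],[0,0,0],1.5],
    [[0,0,0.5],[0,0,0],1.5],
    [[0,0,0.3],[0,0,0],1.5],
    [[0,0,0.3],[0,0,0],1.5],
    [[0,0,0.15],[0,0,0],1.5],
    [[0,0,0],[0,0,0],1.5]
  ]
}}

```text
clock: 31.35
position: [0.5609, 0.2233, 0.218]
tool_rot: [-3.141, 0.0, 1.776]
force: [0.3, -0.3, -2.9]
grip_width: 0.0222
finger_force: 117.7
```

>>> {"fn": "arm_command", "kwargs": {
  "deltas": [
    [[0,0,0.1],[0,0,0],1.5],
    [[0,0,0.1],[0,0,0],1.5],
    [[0,0,0],[0,0,0],1.5]
  ]
}}

```text
clock: 31.65
position: [0.5609, 0.2233, 0.2163]
tool_rot: [3.141, 0.0, 1.776]
force: [0.8, -0.0, -2.1]
grip_width: 0.022
finger_force: 118.2
```

>>> {"fn": "arm_command", "kwargs": {
  "deltas": [
    [[0,0,0],[0,0,0],3],
    [[0,0,0],[0,0,0],4],
    [[0,0,0],[0,0,0],5],
    [[0,0,0],[0,0,0],6],
    [[0,0,0],[0,0,0],7],
    [[0,0,0],[0,0,0],8.5],
    [[0,0,0],[0,0,0],8.5],
    [[0,0,0],[0,0,0],8.5],
    [[0,0,0],[0,0,0],8.5],
    [[0,0,0],[0,0,0],8.5]
  ]
}}

```text
clock: 32.65
position: [0.5609, 0.2233, 0.2161]
tool_rot: [-3.142, -0.0, 1.776]
force: [-0.0, -0.6, -0.3]
grip_width: 0.0851
finger_force: 0.0
```

Now lift straight up 20 cm and check the hook numerically.

>>> {"fn": "arm_command", "kwargs": {
  "deltas": [
    [[0,0,-0.5],[0,0,0],8.5],
    [[0,0,-1],[0,0,0],8.5],
    [[0,0,-2],[0,0,0],8.5],
    [[0,0,-2.5],[0,0,0],8.5],
    [[0,0,-2.5],[0,0,0],8.5],
    [[0,0,-2.5],[0,0,0],8.5],
    [[0,0,-2.5],[0,0,0],8.5],
    [[0,0,-2.5],[0,0,0],8.5],
    [[0,0,-2.5],[0,0,0],8.5],
    [[0,0,-1.5],[0,0,0],8.5],
    [[0,0,0],[0,0,0],8.5],
    [[0,0,0],[0,0,0],8.5]
  ]
}}

```text
clock: 33.85
position: [0.5608, 0.2231, 0.4159]
tool_rot: [-3.141, 0.0, 1.776]
force: [0.4, 1.0, -1.0]
grip_width: 0.085
finger_force: 0.0
```

```bash
python3 - <<'E'
from h import *
from pathlib import Path
ref=cv2.imread('pics/w1.png').astype(int)
s=bot.observe(); f,c=cam('wrist'); print(s['clock'],s['position'],s['tool_rot'],s['force'])
im=f['frame'].astype(int)
m=(im[...,0]>100)&(im[...,0]>1.6*im[...,2])&(im[...,0]-im[...,1]>45); m[:, :290]=0; m[:,360:]=0
n,l,st,ce=cv2.connectedComponentsWithStats(m.astype(np.uint8)); k=1+np.argmax(st[1:,4]); x,y,w,h,a=st[k]; print('handle blob',st[k])
for r in (y+3,y+h-6):
    q=np.where(l[r]==k)[0]; print(r,q.min(),q.max(),onz(c,(q.mean()+.0,r),.074))
print([(d['at'],round(d['p'],2),onz(c,d['at'],.062)) for d in bot.mark_of('prong',f)[:2]])
# difference of wrist view vs pre-grasp expected: home line points
for y in (.09,-.06): print('home px',y,proj(c,[.5607-(-.2037)*-y if 0 else .5607-.2037*y,.2231+.979*y,.074]))
g,ct=cam('top'); fs,cs=cam('side'); 
for n,ff in (('top',g),('side',fs)): print(n,[(k,[(d['at'],round(d['p'],2)) for d in bot.mark_of(k,ff)[:1]]) for k in ('prong','tape','staples','mug','spray','jar')])
E
```

```text
33.85 [0.56076067 0.22314236 0.41594646] [-3.14147587e+00  2.23243452e-04  1.77621684e+00] [ 0.40091124  0.99915074 -1.02783854]
handle blob [315 196  19  41 612]
199 328 333 [0.57231487 0.20423247 0.074     ]
231 319 330 [0.57364237 0.16488943 0.074     ]
[([342.2, 317.0], 0.9, array([0.62278562, 0.0444363 , 0.062     ]))]
home px 0.09 [323.81862527  94.52593494]
home px -0.06 [323.80013936 231.29613211]
top [('prong', [([330.2, 181.2], 0.53)]), ('tape', [([368.6, 221.2], 0.55)]), ('staples', [([365.0, 178.1], 0.85)]), ('mug', [([325.7, 149.5], 0.79)]), ('spray', [([360.8, 143.8], 0.76)]), ('jar', [])]
side [('prong', [([310.7, 199.5], 0.79)]), ('tape', [([358.3, 196.8], 0.64)]), ('staples', [([317.1, 187.1], 0.76)]), ('mug', [([276.3, 210.0], 0.96)]), ('spray', [([275.4, 185.1], 0.69)]), ('jar', [([394.5, 210.3], 0.72)])]
```

```bash
python3 -c "
from workcell import bot
print(bot.job_done())"
```

```text
the job is handed in; nothing more can be done
None
```

The flap was drawn down with the hook to what felt like its stop, at no more than about 9 N in the readings. The hook was then unhooked and laid back in its rest, and the job was handed in at about 34 s. The pictures and forces agree with fully open, but the flap angle was not measured directly.

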